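# Tip a well plate flat in its carrier and flap it down

## Task

The white well plate has been left standing on its long side in the metal carrier. Push it over so that it lies flat in the carrier with its wells facing up, push it up snug against the tall end stop, and then flip the hinged steel flap over onto it until the flap is fully down. Only push and press: do not pick the plate up, and leave the bottle, beaker and jar alone.

Things in the scene. Friction and masses are not known exactly. Their poses are not given: they have to be found in the camera images.
- carrier: Fixed aluminium tray, 163 (x) by 144 mm (y); it never moves. Origin: on the bench under the middle of its inside; z up. Low walls 5 mm thick, tops 22 mm above the bench, stand on its -x, +y and -y sides; the tall end stop is on its +x side. Its +x points roughly to the robot's left (+-35 degrees).
- tray_floor (a point): Middle of the carrier's inner floor, 10 mm above the bench. The floor runs from x = -75 to +75 mm and y = -67 to +67 mm in the carrier's frame.
- stop (a point): Top middle of the end stop's inner face: at x = 75, y = 0, z = 51 mm in the carrier's frame. The stop is a grey wall 8 mm thick (x = 75 to 83 mm) and 51 mm tall, as wide as the carrier; the flap is hinged on top of it.
- plate: Loose white block 128 x 86 x 42 mm, about 0.25 kg, 4 by 6 dark square wells on one large face. Starts standing on a long side: 42 mm thick (x), 128 long (y), 86 tall (z). Origin: centre of the side it stands on. Wells on its -x face (away from the stop), underside +x; axes near parallel to the carrier's. Lying wells up: its x points down, z to the stop, top 52 mm above the bench.
- plate_mid (a point): Centre of the plate block. When the plate lies flat and touches the end stop this point is at x = 32, y = 0, z = 31 mm in the carrier's frame.
- plate_foot (a point): Middle of the plate's lower edge on the underside: the edge about which it tips towards the stop, 92 to 104 mm from the stop at the start, so a gap of up to about 18 mm may remain once it is flat. 10 mm above the bench while on the carrier's floor. The plate stands freely and falls once tilted past about 26 degrees.
- flap (a joint): Angle (rad) of the flap: 0 = fully down, level over the plate, pointing to the carrier's -x; 1.57 = upright; starts at 1.75 to 2.25, leaning outward away from the plate; at most 2.4. Stiff hinge (0.06 N m: 1 to 2 N at the tip), stays where left. Steel, 45 mm long from the axis, 70 mm wide, 5 mm thick; when down its top is 59.5 mm above the bench, 7.5 mm above the flat plate's top.
- flap_hinge (a point): Middle of the flap's hinge axis, on top of the end stop, 57 mm above the bench, at x = 79, y = 0 mm in the carrier's frame; the axis runs along the carrier's y.
- flap_tip (a point): Middle of the flap's free end, 45 mm from the hinge axis, half-way through its thickness.
- bottle: Amber glass bottle with white cap, 60 mm across, 115 mm tall; origin at the centre of its bottom. Bystander, leave alone.
- beaker: Glass beaker, 66 mm across, 85 mm tall; origin at the centre of its bottom. Bystander, leave alone.
- jar: Glass jar with black lid, 64 mm across, 75 mm tall; origin at the centre of its bottom. Bystander, leave alone.
Not all that is in view belongs to the job. Several things have the shape of the carrier; the one meant has the colours described above.

How it is judged:
On the way, in this order (a step that is already met when the one before it is completed fails the run):
1. the plate lies flat on the carrier's floor, wells up, against the end stop, with the flap still up (angle between plate's own x axis and vertical above 3.07159 rad and z of plate_mid in the frame of carrier between 0.026 and 0.036 m and y of plate_mid in the frame of carrier between -0.008 and 0.008 m and x of plate_mid in the frame of carrier above 0.028 m and value of joint flap above 0.5 rad), for 0.2 s.
2. the flap is fully down over the plate (value of joint flap below 0.1 rad), for 0.2 s.
At the end, for the whole second after the job is handed in: The plate lies at rest on the carrier's floor, wells up (within 4 degrees of level), within 4 mm of touching the end stop and inside the side walls, and the flap is down over it (joint below 0.1 rad) (angle between plate's own x axis and vertical above 3.07159 rad and z of plate_mid in the frame of carrier between 0.026 and 0.036 m and y of plate_mid in the frame of carrier between -0.008 and 0.008 m and x of plate_mid in the frame of carrier between 0.028 and 0.035 m and value of joint flap below 0.1 rad and linear speed of plate below 0.02 m/s).
It fails at once if the plate is lifted off the carrier's floor (the edge it tips about more than 15 mm above the floor) (height (world z) of plate_foot above 0.025 m).
It fails at once if the amber bottle is moved more than 25 mm or tipped over (distance of bottle from where it was at the start of the episode above 0.025 m or angle between bottle's own z axis and vertical above 0.4 rad).
It fails at once if the beaker is moved more than 25 mm or tipped over (distance of beaker from where it was at the start of the episode above 0.025 m or angle between beaker's own z axis and vertical above 0.4 rad).
It fails at once if the jar is moved more than 25 mm or tipped over (distance of jar from where it was at the start of the episode above 0.025 m or angle between jar's own z axis and vertical above 0.4 rad).
It also fails if it takes over 48 s, if anything falls off the work surface, if the arm or the gripper's body presses on something with over 40 N, if the wrist force passes 120 N, or if a joint passes its speed limit or range.

## Robot

A 7-joint arm with a two-finger parallel gripper is mounted at the origin on the work surface. World frame = base frame: x ahead of the robot, y to its left, z up, the work surface at z = 0. Lengths are in m, angles in rad, forces in N, time in s.
With the tool pointing down it reaches from about 0.425 to 0.925 m from the base axis. Payload 6.8 kg.
Tool frame: the origin (TCP) lies on the front face of the gripper's body, between the roots of the fingers; the fingertips stand 73 mm ahead of it and the grasp point (between the pads) lies 54 mm ahead of it (env.nose_length is the distance from the TCP to the fingertips, in m); z points along the fingers, y is the direction in which the jaws open and shut (so a half turn about z gives the same grasp; the last joint's range is limited). The gripper opens to 85 mm and grips with 20 to 120 N. Pads are 22 mm wide; open, the fingers measure 114 mm over their backs; the gripper's body (76 mm by 85 mm) begins 54 mm behind the grasp point. The pads swing forward as they close: fully open they stand 13 mm farther back than shut.
Start: joints at [1.149, 0.477, 0.022, 1.555, -0.011, 1.109, -0.083], TCP at [0.208, -0.642, 0.304] pointing down, gripper open.
Joint ranges: [-2.96, 2.96], [-0.34, 2.1], [-1.41, 1.46], [0.24, 2.44], [-1.37, 4.51], [0.17, 1.92], [-2.96, 2.96]. Speed limits (rad/s): [2.39, 2.39, 3.14, 3.14, 3.14, 3.14, 3.14].

## Interface

Orientations are given as a unit quaternion [w, x, y, z].
In Python, from cell import env, kin, camera, calibration, job gives the robot as it stands. The module is installed in compiled form; this text tells all that it offers. Calls block until the motion is done:
- env.reach(position, orientation): joint-space move of the TCP to a pose.
- env.movel(position, velocity=0.15, rot=None, stop_force=None): straight line of the TCP; rot=None keeps the orientation; velocity is the mean speed in m/s. With stop_force (N) it stops when the force on the tool has changed by that much, and returns True; else False.
- env.goto_joints(angles): joint-space move.
- env.grip(opening, f_grip=None): finger opening in m; f_grip is the grip in N (None keeps the last); returns when the fingers have stopped.
- env.dwell(seconds).
- kin.inverse_kinematics(position, orientation): joint angles nearest the present ones, or None.
- env.get_state(): the state.
- camera(name): name is "scene" or "top" or "wrist"; returns (picture, depth): 480x640x3 uint8, blue, green, red; 480x640 float32, m along the optical axis (not along the pixel's ray), 0 where there is no reading.
- calibration(name): a dict with "fx", "fy", "cx", "cy" (pixels), "rvec" (rotation vector, rad) and "tvec" (3), from world to camera coordinates, as OpenCV has them. Camera axes: x right, y down, z forward; pixel columns grow to the right and rows downward; lengths in m; the calibration is good to about 2 mm. A picture is of the moment at which its call begins: read the wrist's pose just before it. calibration takes no time and is no camera call; for the wrist camera it gives the pose at the moment of the call.
A pose or a line that the arm cannot do raises env.PlanningError and nothing moves.
- job.job_done(): hands the job in, once; it reports no verdict.
The state is a dict: "time": time; "qpos": joint angles; "joint_velocities": joint speeds; "joint_torque": joint torques, N m; "tcp_pos": TCP position; "orientation": TCP orientation; "force": force on the tool from outside, world axes, zero at the start; "torque": the same for the moment, N m; "opening": finger opening in m.
Only numpy, scipy, OpenCV 4.12 (cv2) and the standard library are available. Lean on these libraries where they do the work, as an engineer would, in place of code of your own. Each camera call takes 0.05 s, during which the arm holds its last target. There are 200 camera calls.

## Working session

There is one attempt and no reset: what is moved stays moved. The work goes in short steps, each a Python script; the robot and the scene stay as the last script left them, time stands still between calls to the robot, and variables do not carry over. Pictures are saved under pics/ and viewed, about 8 in all and at most 12, crops included, and the job is handed in when it is done.

```bash
mkdir -p pics
cat > h.py <<'E'
import numpy as np, cv2
from cell import env, kin, camera, calibration, job
def snap(name, fn):
    c=calibration(name); p,d=camera(name); cv2.imwrite(f'pics/{fn}.png',p)
    np.savez(f'pics/{fn}.npz',p=p,d=d,**{k:np.asarray(v) for k,v in c.items()}); return p,d,c
def cloud(d,c):
    R=cv2.Rodrigues(np.asarray(c['rvec'],float))[0]; t=np.asarray(c['tvec'],float).ravel()
    v,u=np.mgrid[:480,:640]
    X=np.stack([(u-c['cx'])/c['fx']*d,(v-c['cy'])/c['fy']*d,d],-1)
    return (X-t)@R   # world points, HxWx3
E
python3 - <<'E'
from h import *
for n in('scene','top'):
    p,d,c=snap(n,n+'0')
    print(n,c)
print(env.get_state()['time'])
E
```

```text
scene {'fx': 497.7014903189177, 'fy': 497.7014903189177, 'cx': 313.65271332327416, 'cy': 236.34425786374507, 'rvec': array([ 2.03780028,  0.89166929, -0.43328555]), 'tvec': array([-0.43734717, -0.21296266,  1.39558455])}
top {'fx': 620.284587160978, 'fy': 620.284587160978, 'cx': 319.5741546281716, 'cy': 230.74040235016014, 'rvec': array([ 2.22256081, -2.17001693,  0.08918646]), 'tvec': array([-0.02395852,  0.61952675,  1.39472545])}
0.1
```

View pics/top0.png

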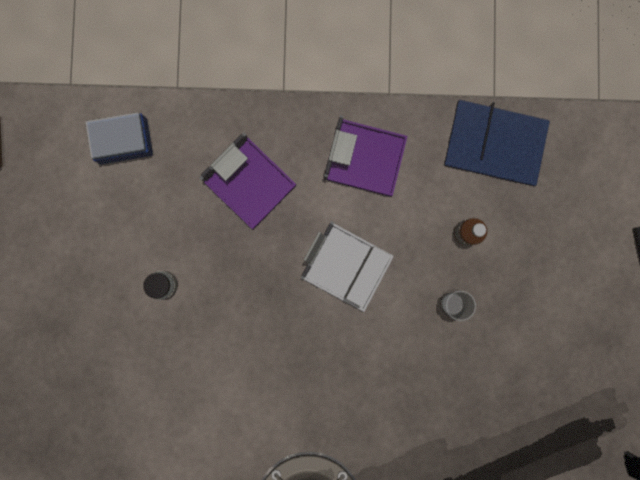

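View pics/scene0.png

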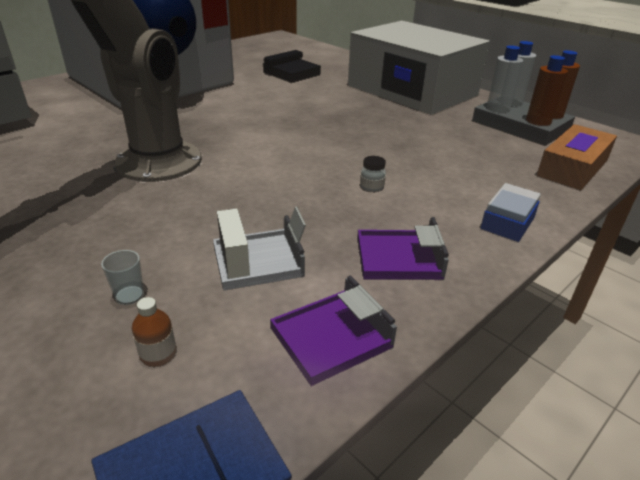

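The top view shows the metal carrier at about (348,268), with the stop on its left near (318,245), the plate standing at about (370,275), and the bottle (472,232) and beaker (458,305) to its right. Next I'll fit the poses from depth.

Run:
```python
from h import *
f=np.load('pics/top0.npz'); c={k:f[k] for k in f.files}; P=cloud(f['d'],c)
roi=np.zeros((480,640),bool); roi[215:320,292:405]=1
Z=P[...,2]
print('bench z',np.median(Z[330:380,300:400]))
m=roi&(f['d']>0)
pts=P[m]
print(np.histogram(pts[:,2],bins=np.arange(-.01,.11,.005)))
def rect(mask,n):
    q=P[mask][:,:2].astype(np.float32); r=cv2.minAreaRect(q*1000); print(n,len(q),r,np.median(P[mask][:,2])); print(cv2.boxPoints(r)/1000)
def big(mask):
    n,l,s,_=cv2.connectedComponentsWithStats(mask.astype(np.uint8)); return l==1+np.argmax(s[1:,4])
rect(big(m&(Z>.088)&(Z<.105)),'plate top')
rect(big(m&(Z>.007)),'all')
rect(big(m&(Z>.007)&(Z<.03)),'low')
img=f['p'][205:325,285:410]; cv2.imwrite('pics/crop.png',cv2.resize(img,None,fx=5,fy=5,interpolation=cv2.INTER_CUBIC))
for n,(u,v) in dict(bottle=(480,230),beaker=(458,305),jar=(157,285)).items(): print(n,P[v,u])
```

```text
bench z -0.0011507727628395853
(array([ 817, 3963, 2457, 1582,  795,  205,  234,   36,    8,    9,    6,
         31,   30,   94,   84,   48,   30,   35,   34,   89,  645,  540,
         33]), array([-0.01 , -0.005,  0.   ,  0.005,  0.01 ,  0.015,  0.02 ,  0.025,
        0.03 ,  0.035,  0.04 ,  0.045,  0.05 ,  0.055,  0.06 ,  0.065,
        0.07 ,  0.075,  0.08 ,  0.085,  0.09 ,  0.095,  0.1  ,  0.105]))
plate top 1150 ((519.507080078125, -114.90559387207031), (42.49516296386719, 128.03073120117188), 62.57786560058594) 0.09458412244318651
[[ 0.4528992  -0.10428394]
 [ 0.5665441  -0.16324756]
 [ 0.586115   -0.12552725]
 [ 0.47247005 -0.06656363]]
all 3965 ((544.0950927734375, -68.13273620605469), (175.9946746826172, 149.36907958984375), 62.02277374267578) 0.020033348735104952
[[ 0.43685725 -0.11081014]
 [ 0.56877023 -0.18088225]
 [ 0.651333   -0.02545534]
 [ 0.51941997  0.04461677]]
low 2248 ((538.5648803710938, -76.889892578125), (155.29124450683594, 150.02249145507812), 63.21345901489258) 0.010480438506789602
[[ 0.4366106  -0.11239835]
 [ 0.5705344  -0.18000866]
 [ 0.64051914 -0.04138144]
 [ 0.5065953   0.02622888]]
bottle [ 0.6234788  -0.34947115  0.11864718]
beaker [ 0.45754419 -0.33264391 -0.00080831]
jar [0.48970423 0.34211468 0.07359045]
```

View pics/crop.png

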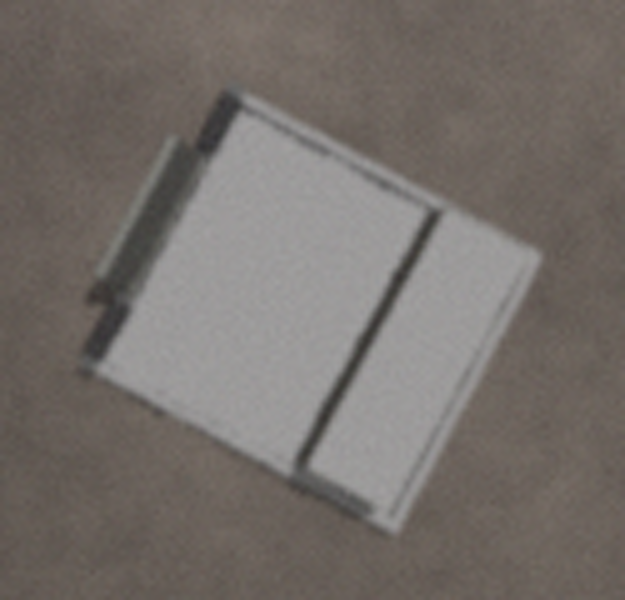

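The crop shows the walls clearly: right corner (541,255), bottom corner (397,533), and dark stop-top corners at about (232,88) and (82,368). I'll fit the carrier pose from these.

Run:
```python
from h import *
from scipy.optimize import least_squares
f=np.load('pics/top0.npz'); c={k:f[k] for k in f.files}; P=cloud(f['d'],c)
K=np.array([[c['fx'],0,c['cx']],[0,c['fy'],c['cy']],[0,0,1]])
M=np.array([[-80,-72,22],[-80,72,22],[83,-72,51],[83,72,51]])/1e3
uv=(np.array([[541,255],[397,533],[232,88],[82,368]])+.5)/5-.5+[285,205]
def w(p,M):
    a=p[2]; R=np.array([[np.cos(a),-np.sin(a)],[np.sin(a),np.cos(a)]]); return np.c_[M[:,:2]@R.T+p[:2],M[:,2]]
def res(p): return (cv2.projectPoints(w(p,M),c['rvec'],c['tvec'],K,None)[0][:,0]-uv).ravel()
r=least_squares(res,[.54,-.07,1.09]); p=r.x; print(p,np.degrees(p[2]),r.fun.round(2))
a=p[2];R=np.array([[np.cos(a),-np.sin(a)],[np.sin(a),np.cos(a)]])
L=P.copy(); L[...,:2]=(P[...,:2]-p[:2])@R
roi=np.zeros((480,640),bool); roi[215:320,292:405]=1
m=roi&(L[...,2]>.086)&(L[...,0]<.05); q=L[m]*1000
print('plate',cv2.minAreaRect(q[:,:2].astype(np.float32)), np.percentile(q,[2,98],0))
m=roi&(L[...,2]>.045)&(L[...,0]>.06); q=L[m]*1000
for lo in range(60,130,5):
    s=(q[:,0]>=lo)&(q[:,0]<lo+5); 
    if s.sum(): print(lo,s.sum(),np.percentile(q[s],[10,50,90],0).round(0).tolist())
for nm,(u,v) in dict(bottle=(480,230),beaker=(458,305)).items(): print(nm,L[v,u])
st=env.get_state(); print(st['tcp_pos'],st['orientation'])
np.save('carrier.npy',p)
```

```text
[ 0.53838159 -0.07501742  1.10933698] 63.560327116341206 [ 0.69 -0.    0.32  0.74 -0.41 -0.97 -0.57  0.23]
plate ((-44.11997985839844, -0.8600845336914062), (128.03076171875, 42.49518585205078), 89.01753234863281) [[-64.4453908  -62.06147335  88.40839825]
 [-23.56827524  60.68113461  99.76884224]]
70 50 [[74.0, 48.0, 1432.0], [74.0, 48.0, 1432.0], [74.0, 48.0, 1432.0]]
75 124 [[76.0, -59.0, 51.0], [78.0, -6.0, 59.0], [80.0, 52.0, 63.0]]
80 144 [[80.0, -57.0, 53.0], [82.0, 1.0, 63.0], [84.0, 55.0, 75.0]]
85 81 [[85.0, -29.0, 78.0], [87.0, 1.0, 84.0], [90.0, 29.0, 92.0]]
90 75 [[91.0, -31.0, 93.0], [92.0, -3.0, 97.0], [95.0, 25.0, 101.0]]
95 21 [[95.0, -25.0, 94.0], [96.0, 2.0, 97.0], [96.0, 26.0, 99.0]]
bottle [-0.2078569  -0.19839833  0.11864718]
beaker [-0.26667299 -0.04232744 -0.00080831]
[ 0.20821886 -0.64165691  0.30304069] [-7.91943895e-04  9.87714246e-01  1.56268697e-01 -1.89918482e-04]
```

```bash
cat >> h.py <<'E'
try: cp=np.load('carrier.npy')
except Exception: cp=None
def q(): a=cp[2]; return [0,np.cos(a/2),np.sin(a/2),0]
def W(x,y,ztip):  # carrier frame mm (tool axis), closed-fingertip height -> TCP world
    a=cp[2]; x,y=x/1e3,y/1e3
    return [cp[0]+np.cos(a)*x-np.sin(a)*y, cp[1]+np.sin(a)*x+np.cos(a)*y, ztip/1e3+env.nose_length]
E
python3 - <<'E'
from h import *
print(env.nose_length); env.grip(0.0)
env.reach(W(-110,0,150),q()); print(env.get_state()['qpos'])
env.movel(W(-110,0,84),.12)
env.movel(W(-80,0,84),.1); print(env.get_state()['force'])
for x in (-50,-35,-22):
    print(env.movel(W(x,0,84),.06,stop_force=15), env.get_state()['force'].round(2) if hasattr(env.get_state()['force'],'round') else env.get_state()['force'])
env.dwell(.3)
env.movel(W(-50,0,100),.15); env.movel(W(-110,0,110),.15)
snap('scene','s1'); snap('top','t1')
a=cv2.imread('pics/s1.png')[170:330,180:340]; b=cv2.imread('pics/t1.png')[205:325,285:405]
cv2.imwrite('pics/c1.png',np.hstack([cv2.resize(a,(400,400)),cv2.resize(b,(400,400))])); print(env.get_state()['time'])
E
```

```text
0.0726
[ 0.55449212  0.35159322 -0.39977387  1.98116824  0.18134166  0.84253466
 -0.40865412]
[ 0.00336052 -0.48343774 -1.04110791]
False [ 0.06  0.76 -0.3 ]
False [ 0.23 -0.1  -0.65]
False [ 0.28 -0.09 -0.84]
6.75
```

View pics/c1.png

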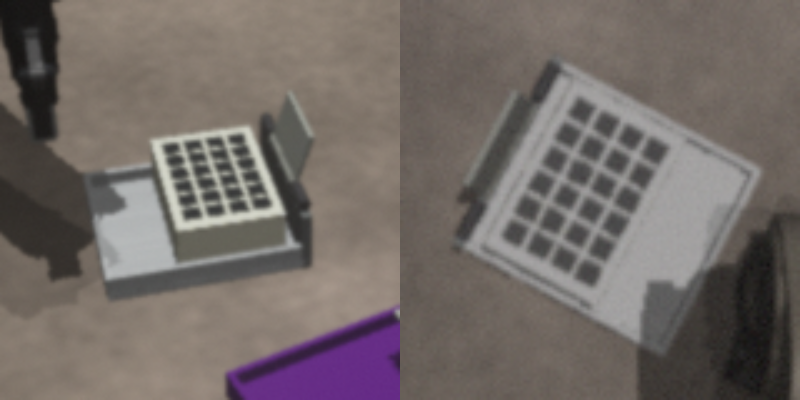

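Left half: the plate lies flat, wells up, with the flap still up. Right half: there may be a small gap to the stop. Now I'll push it snug with the fingers half open.

Run:
```python
from h import *
env.movel(W(-48,0,110),.15); env.grip(0.05)
env.movel(W(-48,0,20),.1)
r=env.movel(W(-8,0,20),.03,stop_force=8); s=env.get_state()
a=cp[2]; d=np.array(s['tcp_pos'])[:2]-cp[:2]; print(r,'tool x mm',1e3*(d@[np.cos(a),np.sin(a)]),s['force'])
env.movel(W(-48,0,20),.15); env.movel(W(-48,0,110),.2); env.grip(0.0); 
env.movel(W(-110,0,130),.2)
p,d,c=snap('top','t2'); snap('scene','s2')
L=cloud(d,c); R=np.array([[np.cos(a),-np.sin(a)],[np.sin(a),np.cos(a)]]); L[...,:2]=(L[...,:2]-cp[:2])@R
m=(np.abs(L[...,2]-.051)<.008)&(np.abs(L[...,1])<.05)&(np.abs(L[...,0]-.03)<.06)
print(np.percentile(L[m]*1e3,[2,50,98],0).round(1))
A=cv2.imread('pics/s2.png')[170:330,180:340]; b=p[205:325,285:405]
cv2.imwrite('pics/c2.png',np.hstack([cv2.resize(A,(400,400)),cv2.resize(b,(400,400))])); print(env.get_state()['time'])
```

```text
True tool x mm -21.890564809439095 [ 0.22723485 -0.02734299 -0.42987982]
[[ -8.1 -47.9  45.4]
 [ 34.4   0.5  51.2]
 [ 77.4  48.   57.5]]
11.8167
```

View pics/c2.png

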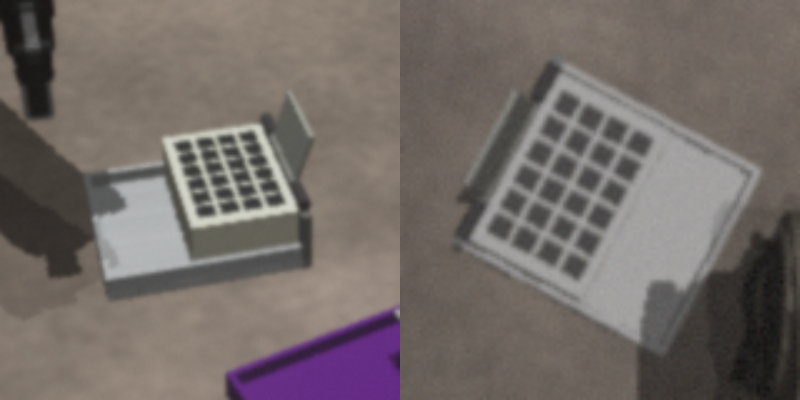

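The plate is now snug: contact stopped the tool at x = -21.9 mm, and -22 was expected. Next I'll sweep the flap over.

Run:
```python
from h import *
env.movel(W(-100,0,175),.2); env.movel(W(148,0,175),.25); env.movel(W(148,0,80),.15)
f=lambda: np.round(env.get_state()['force'],1)
print(env.movel(W(93,0,84),.06,stop_force=15),f())
for t in np.radians([90,75,60,45,30,20,10]):
    x=79-32*np.cos(t)+2.5*np.sin(t); z=57+32*np.sin(t)+2.5*np.cos(t)
    print(int(np.degrees(t)),env.movel(W(x+11,0,z),.06,stop_force=15),f())
print('press',env.movel(W(58,0,57),.03,stop_force=10),f(),(env.get_state()['tcp_pos'][2]-env.nose_length)*1e3)
env.dwell(.3)
env.movel(W(58,0,120),.15); env.movel(W(-110,0,150),.25)
p,d,c=snap('top','t3'); snap('scene','s3')
a=cp[2];L=cloud(d,c); R=np.array([[np.cos(a),-np.sin(a)],[np.sin(a),np.cos(a)]]); L[...,:2]=(L[...,:2]-cp[:2])@R
for lo,hi in((-8,25),(36,46),(46,56),(56,66),(66,76)):
    m=(L[...,2]>.03)&(np.abs(L[...,1])<.03)&(L[...,0]*1e3>lo)&(L[...,0]*1e3<hi); print(lo,hi,np.median(L[m][:,2])*1e3)
A=cv2.imread('pics/s3.png')[170:330,180:340]; b=p[205:325,285:405]
cv2.imwrite('pics/c3.png',np.hstack([cv2.resize(A,(400,400)),cv2.resize(b,(400,400))])); print(env.get_state()['time'])
```

```text
False [-0.1  0.2  0.3]
90 False [ 0.6  0.7 -0.3]
75 False [0.  0.5 0.7]
59 False [0.5 0.5 0.1]
45 False [ 0.6  0.1 -0.9]
29 False [-0.2  0.3  0.5]
20 False [ 0.9  0.4 -0.1]
10 False [0.3 0.4 0.6]
press True [-2.3 -0.2  7.1] 59.561659069885
-8 25 50.67860044397772
36 46 58.1369726280349
46 56 57.49123004741897
56 66 57.87254636584396
66 76 58.61402632984922
19.175
```

View pics/c3.png

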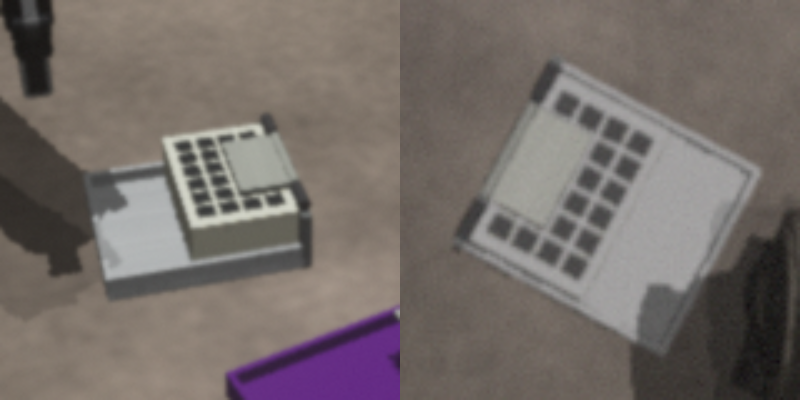

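The flap lies level over the plate. The press stopped at 59.56 mm against the expected 59.5 mm, and the plate is still against the stop.

```bash
python3 -c "
from h import *
job.job_done()"
```

```text
the job is handed in; nothing more can be done
```

The plate now lies flat in the carrier with its wells up, snug against the end stop, and the flap is down over it. I handed the job in at about 19 s on the robot's clock, and no verdict was reported.

- **Tipping the plate:** I pushed it over with closed fingers near its top edge. The pictures afterwards showed it flat, wells up, with the flap still up.
- **Pushing it to the stop:** I slid it along with half-open fingers until the contact force stopped the tool at x = -21.9 mm in the carrier's frame. I expected about -22 mm with the plate touching the stop.
- **Closing the flap:** I swept it over from outside and pressed down. The press met resistance at 59.56 mm, against 59.5 mm for a fully closed flap.
- **Last checks:** Depth showed the flap level at about 58 mm and the plate top at 50.7 mm. Both are 1 to 2 mm low, in line with the camera reading the bench about 1 mm low. The pictures show the plate still at the stop.

No check failed. I didn't look again at the bottle, beaker and jar at the end, but the arm's path stayed well clear of them.

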